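# Drive a worn bushing out of a bearing housing

## Task

Take the blue-handled drift from its wooden stand and push the worn brass bushing down through the bore of the green bearing housing until it drops out underneath into the catch tray. The sliding guide plate on top of the housing stands off the bore: feel for its hole with the drift's tip, bring it over the bore and press through gently. Then put the drift back upright in its stand, and leave everything else on the bench alone.

Things in the scene. Friction and masses are not known exactly. Their poses are not given: they have to be found in the camera images.
- block: Green bearing housing on steel cheeks, fixed. Origin: on the bench, on the bore's axis; z up. Foot plate 140 (x) by 150 (y) mm. Housing 100 (x) by 112 (y) mm, underside 75 mm and top face 115 mm above the origin, open front and back. Below lies a rubber catch tray: floor at 14 mm, 85 by 84 mm, end lips 34 mm high. The drift may press on it with at most 30 N.
- bushing: Worn brass bushing, a tube 24 mm outside, 14 mm inside, 24 mm long. Origin: centre of its lower end; z along its axis, up at the start. It starts stuck upright in the bore, its upper end 5 to 11 mm below the housing's top face. Sliding it takes a steady push of 8 to 16 N, different each time, and at most 30 N is allowed on it; it lets go when its upper end is about 38 mm below the top face.
- drift: Loose steel drift, blue handle, 0.24 to 0.39 kg, 126 mm long. Origin: centre of the rod's tip; z to the handle, up. From the tip: rod 23 mm diameter, 70 mm long, tip chamfer 1.5 mm; dark collar 42 mm diameter (70 to 78 mm); blue handle 24 mm square, its flats facing x and y (78 to 123 mm). Grip it across x from above, fingertips just over the collar. Hangs by its collar in a stand hole.
- stand: Wooden tool stand, fixed: 90 (x) by 150 (y) by 83 mm high, with two vertical 29 mm through holes at y = -37 and +37 mm. Origin: centre of its underside, on the bench; z up. One hole holds the drift, the other a thinner red punch (collar 38 mm, handle 20 mm square); which is which varies. A drift put back hangs on its collar, its tip 13 mm above the stand's foot.
- bore_mouth (a point): Centre of the bore's mouth, in the housing's top face, under the guide plate; axes as the housing. The bore is a vertical through hole, 24.5 mm diameter, 40 mm long, square-edged. The bright guide plate on top, 70 by 70 by 8 mm, has a 25.5 mm hole for the drift and slides along x, dragging with 2 N. It starts 5 to 21 mm off the bore towards +x, unmeasured: feel or look for it.
- hole_a (a point): Centre of the mouth of the stand's hole at y = -37 mm, on the top face, 83 mm above the stand's foot; axes as the stand.
- hole_b (a point): Centre of the mouth of the stand's hole at y = +37 mm, on the top face, 83 mm above the stand's foot; axes as the stand.
- punch: The thin red-handled punch hanging in the stand's other hole; a bystander. Rod 10 mm diameter; lengths as the drift. Origin: centre of its tip.
- hammer: Hammer lying on the bench at the left; a bystander.
- screwdriver: Screwdriver lying on the bench at the right; a bystander.
- spare: Copper-coloured sleeve, 32 mm diameter, 28 mm high, standing on the bench beyond the work; a bystander.
- bearing: Steel ring, 46 mm diameter, 14 mm high, lying on the bench beyond the work; a bystander.
- oilcan: Bottle, 52 mm diameter, 130 mm high, at the far left; a bystander.
- screwjar: Amber jar, 70 mm diameter, 80 mm high, at the far right; a bystander.
Not all that is in view belongs to the job. Leave any turquoise look-alike of the drift alone. What is shaped like the block but purple is not meant.

How it is judged:
By the outcome, as a careful person would: the job done as asked, in the order asked, and still so for the second after the job is handed in, with the robot touching nothing.
It also fails if it takes over 72 s, if anything falls off the work surface, if the arm or the gripper's body presses on something with over 40 N, if the wrist force passes 120 N, or if a joint passes its speed limit or range.

## Robot

A 6-joint arm with a two-finger parallel gripper is mounted at the origin on the work surface. World frame = base frame: x ahead of the robot, y to its left, z up, the work surface at z = 0. Lengths are in mm, angles in rad, forces in N, time in s.
With the tool pointing down it reaches from about 150 to 775 mm from the base axis. Payload 6.1 kg.
Tool frame: the origin (TCP) lies midway between the tips of the shut fingers; the grasp point (between the pads) lies 19 mm behind it; z points along the fingers, y is the line along which they close (so a half turn about z gives the same grasp; the last joint's range is limited). The gripper opens to 85 mm and grips with 20 to 120 N. Pads are 22 mm wide; open, the fingers measure 114 mm over their backs; the gripper's body (76 mm by 85 mm) begins 54 mm behind the grasp point. The pads swing forward as they close: fully open they stand 13 mm farther back than shut.
Start: joints at [-1.105, 0.126, -0.04, 1.405, 0, 1.571], TCP at [235.788, -469.054, 207.495] pointing down, gripper open.
Joint ranges: [-2.72, 2.72], [-0.95, 1.95], [-1.27, 1.35], [-1.78, 2.02], [-1.46, 1.47], [-3.14, 3.14]. Speed limits (rad/s): [2.39, 2.39, 3.01, 3.14, 3.14, 3.14].

## Interface

Orientations are given as a 3x3 rotation matrix whose columns are the frame's x, y, z axes.
In Python, from rig import get_state, snapshot, calibration, job_done, boxes_of, silhouettes gives the robot as it stands.
- The arm moves only by the tool play_rows, never from a script. Its argument "moves" is a list of rows, each an object with "offset": the shift along the tool's x, y, z in cm, a list of three; "turn": the turn about the tool's z in rad; "gripper": the opening in per cent of the stroke, from 0 (shut) to 100 (fully open). A call has exactly 8 rows; each row is the pose to reach, as a shift and turn from the pose commanded when the call began, along the tool's axes at that moment; what a row does not reach only later rows make up. A row lasts 1/12 s, in which the tool goes at most 41.7 mm and 7.16 degrees, less where a joint would pass 70% of its speed; a pose out of reach is approached as far as the arm can. A call with a gripper value outside its range is refused whole. The fingers move at their own pace and stop on an object; "newtons" is the grip in N (left out, the last holds). Time passes only in rows, so rows that repeat a pose let the fingers close, or fill a call up. It gives the time, the measured TCP pose, the force, the opening and the grip force at its end, in the units of the state.
- get_state(): the state, without advancing time (a new reading comes with each control period).
- snapshot(name): name is "scene" or "side" or "wrist"; returns (picture, depth): 480x640x3 uint8, red, green, blue; 480x640 float32, mm along the optical axis (not along the pixel's ray), 0 where there is no reading.
- calibration(name): a dict with "camera_matrix" (3x3 intrinsics, pixels), "pose" (4x4, takes a point from camera to world coordinates). Camera axes: x right, y down, z forward; pixel columns grow to the right and rows downward; lengths in mm; the calibration is good to about 2 mm. A picture is of the moment at which its call begins: read the wrist's pose just before it. calibration takes no time and is no camera call; for the wrist camera it gives the pose at the moment of the call.
- job_done(): hands the job in; it is judged then, once.
Trained networks look in the newest picture that a camera, given by its name, has taken for a name from the list of things; names that differ only in an ending like _2 or _b are one class to them, and where a whole thing is asked for, a point or a joint stands for the part that bears it (a point fixed in the world has none). Each returns a list of dicts, best first, with "p" (0 to 1); they miss things now and then, are a little off and sometimes report something else, mostly with a low value. They report only what shows in the picture. A call takes as long as a camera call. They do not tell look-alikes from the thing itself.
- boxes_of(target, camera): "box" ([left, top, width, height] as shares, 0 to 1, of the picture: columns of its width, rows of its height, round what is visible of it).
- silhouettes(target, camera): "region" (480x640 bool, what is visible of it) and "box" ([left, top, width, height] as shares, 0 to 1, of the picture: columns of its width, rows of its height, round what is visible of it).
The state is a dict: "time": time; "qpos": joint angles; "joint_velocities": joint speeds; "tau": joint torques, N m; "eef_pos": TCP position; "ee_rot": TCP orientation; "force": force on the tool from outside, world axes, zero at the start; "wrist_torque": the same for the moment, N m; "opening": opening from 0.0 (shut) to 1.0 (fully open); "gripper_force": force on a finger pad.
Only numpy, scipy, OpenCV 4.12 (cv2) and the standard library are available. Lean on these libraries where they do the work, as an engineer would, in place of code of your own. Each camera call takes 0.05 s, during which the arm holds its last target. There are 200 camera calls.

## Working session

There is one attempt and no reset: what is moved stays moved. The work goes in short steps, Python scripts to look and compute and a tool call to move; the robot and the scene stay as the last step left them, time stands still between calls to the robot, and variables do not carry over. Pictures are saved under pics/ and viewed, at most 10 in all, crops included, and the job is handed in when it is done.

Besides the shell and the picture viewer there is one more tool, called after "Emit:" as a command line: name --argument value ..., lists and objects as JSON in quotes. play_rows: Moves the arm, as the interface text tells. Its arguments: {"type":"object","properties":{"moves":{"type":"array","items":{"type":"object","properties":{"offset":{"type":"array","items":{"type":"number"}},"turn":{"type":"number"},"gripper":{"type":"number"}}}},"newtons":{"type":"number"}},"required":["moves"]}

```bash
mkdir -p pics; ls; python3 - <<'E'
from rig import *
import cv2,numpy as np
s=get_state();print(s['time'],s['eef_pos'],s['ee_rot'],s['force'])
for c in('scene','side'):
    p,d=snapshot(c);cv2.imwrite(f'pics/{c}0.png',p[...,::-1]);np.save(f'{c}_d.npy',d)
    k=calibration(c);print(c,k['camera_matrix'],k['pose'])
    for t in('drift','block','stand','punch','bore_mouth'):
        for r in boxes_of(t,c)[:4]:
            b=np.array(r['box'])*[640,480,640,480];print(t,round(r['p'],2),b.round(0))
E
```

```text
pics
0.0 [ 235.57816355 -468.69290031  206.71645798] [[ 8.93478605e-01  4.49105148e-01 -7.40966190e-04]
 [ 4.49105758e-01 -8.93477468e-01  1.42531980e-03]
 [-2.19181384e-05 -1.60626493e-03 -9.99998710e-01]] [-0.34386903  0.49327564 -0.48371648]
scene [[606.4078968    0.         325.79954496]
 [  0.         606.4078968  236.43530027]
 [  0.           0.           1.        ]] [[ 8.72031661e-01  2.70371982e-01 -4.07994820e-01  1.05430722e+03]
 [ 4.88877797e-01 -5.21424550e-01  6.99367528e-01 -9.21638985e+02]
 [-2.36491308e-02 -8.09330236e-01 -5.86877575e-01  8.67599501e+02]
 [ 0.00000000e+00  0.00000000e+00  0.00000000e+00  1.00000000e+00]]
drift 0.67 [300. 170.  16.  43.]
drift 0.61 [328. 183.  14.  27.]
block 0.94 [244. 259.  98. 104.]
block 0.75 [148. 230.  91.  94.]
punch 0.78 [350. 171.  17.  25.]
bore_mouth 0.81 [243. 258. 103. 110.]
bore_mouth 0.61 [153. 234.  87.  91.]
side [[508.33385512   0.         335.78156011]
 [  0.         508.33385512 236.31624491]
 [  0.           0.           1.        ]] [[-7.72326549e-01 -3.50215124e-01  5.29963272e-01 -7.65984290e+01]
 [-6.35074081e-01  4.43928220e-01 -6.32146064e-01  7.10364829e+02]
 [-1.38785399e-02 -8.24789126e-01 -5.65270098e-01  7.15115908e+02]
 [ 0.00000000e+00  0.00000000e+00  0.00000000e+00  1.00000000e+00]]
drift 0.92 [325. 288.  23.  59.]
drift 0.9 [304. 252.  15.  24.]
block 0.88 [335. 171.  78.  77.]
block 0.87 [419. 195.  73.  87.]
punch 0.8 [269. 267.  21.  29.]
punch 0.3 [255. 264.  86.  79.]
bore_mouth 0.84 [424. 199.  65.  81.]
bore_mouth 0.63 [336. 170.  78.  75.]
```

View pics/scene0.png

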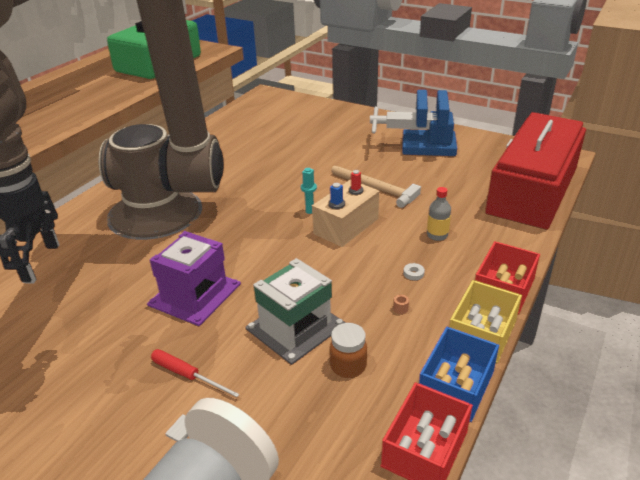

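View pics/side0.png

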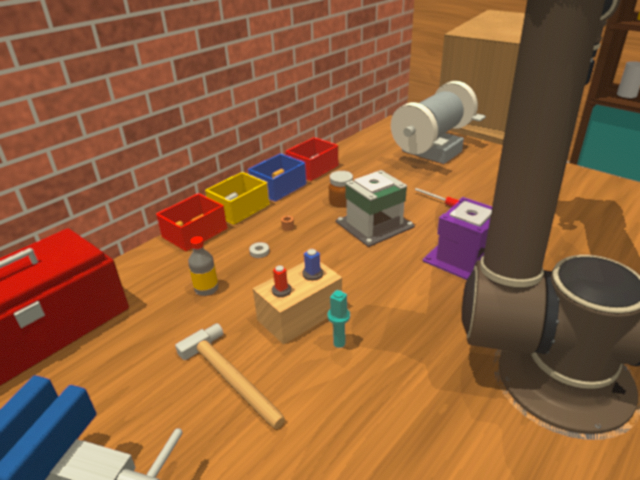

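Candidates for the drift are the turquoise one at scene (308,190), standing loose, and the blue-handled one at (336,195), hanging in the stand, at side (312,263). The blue one fits the description. Of the housings, the green one at scene (294,305) is meant and the purple one at (190,275) is not. I'll confirm both in a crop and measure from the two views.

```bash
cat > h.py <<'E'
from rig import *
import cv2,numpy as np
def cloud(c,d):
    k=calibration(c);K=k['camera_matrix'];T=k['pose']
    v,u=np.mgrid[:480,:640]
    P=np.stack([(u-K[0,2])/K[0,0]*d,(v-K[1,2])/K[1,1]*d,d],-1)@T[:3,:3].T+T[:3,3]
    P[d<=0]=np.nan
    return P
def rect(m):
    return cv2.minAreaRect(m.astype(np.float32))
E
python3 - <<'E'
from h import *
im=cv2.imread('pics/scene0.png');a=cv2.resize(im[150:370,230:390],None,fx=2.5,fy=2.5,interpolation=2)
im2=cv2.imread('pics/side0.png');b=cv2.resize(im2[160:350,250:420],None,fx=2.3,fy=2.3,interpolation=2)
H=550;o=np.zeros((H,800,3),np.uint8);o[:a.shape[0],:a.shape[1]]=a;o[:b.shape[0],400:400+b.shape[1]]=b[:, :400];cv2.imwrite('pics/crop1.png',o)
for c,R in(('scene',{'block':(244,255,345,365),'stand':(312,165,385,245)}),('side',{'block':(333,165,415,250),'stand':(250,240,345,345)})):
    im=cv2.imread(f'pics/{c}0.png');hsv=cv2.cvtColor(im,40)
    P=cloud(c,np.load(f'{c}_d.npy'))
    for n,(l,t,r,b) in R.items():
        Q=P[t:b,l:r].reshape(-1,3);hq=hsv[t:b,l:r].reshape(-1,3)
        z=Q[:,2]
        hh,e=np.histogram(z[np.isfinite(z)],bins=np.arange(-10,160,5));print(c,n,dict(zip(e[:-1].astype(int).tolist(),hh.tolist())))
        for lo,hi in ([(108,119),(119,128)] if n=='block' else [(78,88)]):
            m=Q[(z>lo)&(z<hi)];print(lo,hi,len(m),np.median(m[:,2]),rect(m[:,:2]))
        if n=='stand':
            for nm,h0,h1 in(('blue',105,130),('red',0,6)):
                m=Q[(hq[:,0]>=h0)&(hq[:,0]<=h1)&(hq[:,1]>150)&(z>90)]
                if len(m):
                    zt=np.percentile(m[:,2],95);t=m[m[:,2]>zt-5];print(nm,len(m),zt,t.mean(0),rect(t[:,:2]))
E
```

```text
scene block {-10: 7, -5: 1722, 0: 2587, 5: 979, 10: 532, 15: 248, 20: 153, 25: 147, 30: 219, 35: 155, 40: 120, 45: 121, 50: 129, 55: 132, 60: 103, 65: 102, 70: 83, 75: 250, 80: 300, 85: 149, 90: 148, 95: 149, 100: 153, 105: 195, 110: 276, 115: 774, 120: 1019, 125: 124, 130: 0, 135: 0, 140: 0, 145: 0, 150: 0}
108 119 924 116.00485394872902 ((549.57861328125, -189.8282928466797), (115.8544921875, 104.17671966552734), 73.8646011352539)
119 128 1346 122.32780699884523 ((549.8389282226562, -190.59983825683594), (113.5223617553711, 101.60186004638672), 73.76273345947266)
scene stand {-10: 7, -5: 790, 0: 1332, 5: 165, 10: 170, 15: 188, 20: 255, 25: 188, 30: 122, 35: 114, 40: 120, 45: 113, 50: 116, 55: 109, 60: 128, 65: 108, 70: 130, 75: 148, 80: 719, 85: 227, 90: 125, 95: 39, 100: 47, 105: 46, 110: 46, 115: 44, 120: 48, 125: 36, 130: 45, 135: 74, 140: 17, 145: 0, 150: 0}
78 88 978 83.39591730344142 ((444.056640625, 176.247802734375), (156.00161743164062, 158.66143798828125), 81.35421752929688)
blue 161 135.62439301088273 [473.97325452 127.79775294 134.40707195] ((475.29669189453125, 128.054
[... 885 characters left out ...]
25: 161, 30: 167, 35: 156, 40: 173, 45: 163, 50: 173, 55: 177, 60: 177, 65: 168, 70: 214, 75: 289, 80: 1582, 85: 245, 90: 251, 95: 89, 100: 84, 105: 94, 110: 96, 115: 90, 120: 136, 125: 117, 130: 65, 135: 134, 140: 17, 145: 0, 150: 0}
78 88 1889 83.29523651405873 ((430.3534240722656, 180.63247680664062), (152.5911865234375, 181.13003540039062), 80.7076644897461)
blue 5 137.19109370982997 [461.38108023 142.72411661 136.03430927] ((460.8631896972656, 142.4197540283203), (21.049701690673828, 9.46084213256836), 41.44583511352539)
red 219 135.93026439378522 [475.52883487 215.47572392 134.725999  ] ((475.4666748046875, 215.47293090820312), (20.4636173248291, 14.617471694946289), 38.23530960083008)
```

View pics/crop1.png

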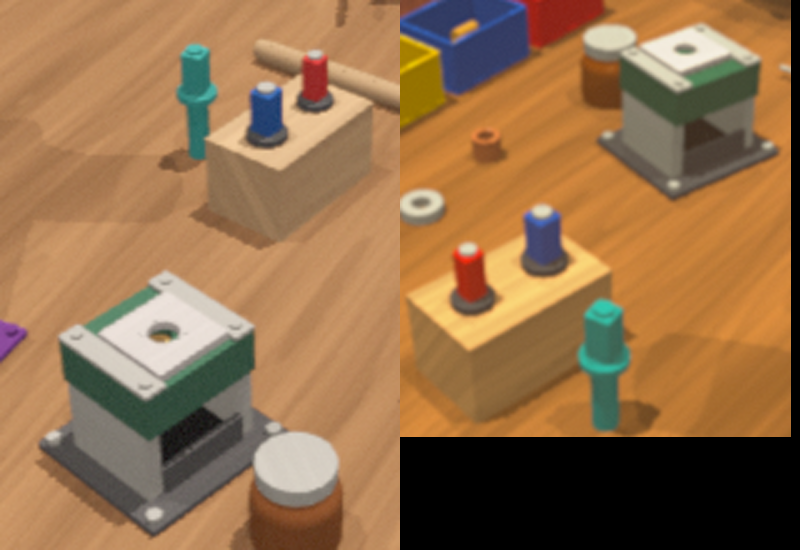

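The crop confirms it: the blue handle hangs in the stand, the turquoise one stands loose beside it, and the housing is green. Next I need the wrist camera's geometry and the location of the turquoise drift.

```bash
python3 - <<'E'
from h import *
np.set_printoptions(precision=3,suppress=True)
s=get_state();T=np.eye(4);T[:3,:3]=s['ee_rot'];T[:3,3]=s['eef_pos']
k=calibration('wrist');print(k['camera_matrix']);print(np.linalg.inv(T)@k['pose'])
for c in('scene','side'):
    hsv=cv2.cvtColor(cv2.imread(f'pics/{c}0.png'),40);P=cloud(c,np.load(f'{c}_d.npy'))
    m=(hsv[...,0]>84)&(hsv[...,0]<96)&(hsv[...,1]>150)&(P[...,2]>5)&(P[...,2]<200)&(abs(P[...,0]-430)<150)&(abs(P[...,1]-150)<150)
    Q=P[m];print('turq',len(Q),Q.mean(0),Q.min(0),Q.max(0))
    # stand top away from handles
    m=(abs(P[...,2]-83)<4)&(abs(P[...,0]-470)<70)&(abs(P[...,1]-170)<100)&(hsv[...,0]>8)&(hsv[...,0]<25)&(hsv[...,1]>40)
    print('stand',m.sum(),rect(P[m][:,:2]))
    m=(abs(P[...,2]-139)<4)&(abs(P[...,0]-470)<70)&(abs(P[...,1]-170)<100)
    Q=P[m]
    print('tops',Q[Q[:,1]<170].mean(0),Q[Q[:,1]>170].mean(0))
E
```

```text
[[362.839   0.    318.005]
 [  0.    362.839 240.75 ]
 [  0.      0.      1.   ]]
[[  -0.      -0.965   -0.261   65.891]
 [   1.      -0.      -0.      -1.123]
 [   0.      -0.261    0.965 -167.376]
 [   0.       0.       0.       1.   ]]
turq 170 [365.871 177.262  77.276] [351.91  165.352   6.99 ] [377.852 193.566 125.806]
stand 898 ((474.4531555175781, 171.6007843017578), (156.20382690429688, 96.88811492919922), 80.98155212402344)
tops [469.966 132.369 138.166] [482.615 208.108 138.1  ]
turq 26 [356.575 189.197 116.912] [344.557 182.435  76.836] [364.759 203.623 128.104]
stand 1741 ((473.3661804199219, 173.59371948242188), (152.58822631835938, 94.17300415039062), 80.55865478515625)
tops [465.421 138.182 137.761] [478.568 212.94  137.66 ]
```

Emit:
play_rows --moves '[{"offset": [4, -1, -5.3], "turn": -0.118}, {"offset": [8, -2, -5.3], "turn": -0.236}, {"offset": [12, -3, -5.3], "turn": -0.354}, {"offset": [16, -4, -5.3], "turn": -0.472}, {"offset": [20, -5.2, -5.3], "turn": -0.59}, {"offset": [24, -6.2, -5.3], "turn": -0.708}, {"offset": [28, -7.3, -5.3], "turn": -0.826}, {"offset": [32, -8.4, -5.3], "turn": -0.942}]'

```text
invalid input at $.moves[0]: expected keys offset, turn, gripper
```

Emit:
play_rows --moves '[{"offset": [4, -1, -5.3], "turn": -0.118, "gripper": 100}, {"offset": [8, -2, -5.3], "turn": -0.236, "gripper": 100}, {"offset": [12, -3, -5.3], "turn": -0.354, "gripper": 100}, {"offset": [16, -4, -5.3], "turn": -0.472, "gripper": 100}, {"offset": [20, -5.2, -5.3], "turn": -0.59, "gripper": 100}, {"offset": [24, -6.2, -5.3], "turn": -0.708, "gripper": 100}, {"offset": [28, -7.3, -5.3], "turn": -0.826, "gripper": 100}, {"offset": [32, -8.4, -5.3], "turn": -0.942, "gripper": 100}]'

```text
time: 1.27
eef_pos: [473.2, -259.5, 260.8]
ee_rot: [[0.157, 0.988, 0.001], [0.988, -0.157, -0.0], [-0.0, 0.001, -1.0]]
force: [0.9, -0.8, 0.2]
opening: 0.998
gripper_force: 0.0
```

Emit:
play_rows --moves '[{"offset": [3, 2, 0], "turn": 0, "gripper": 100}, {"offset": [6, 4, 0], "turn": 0, "gripper": 100}, {"offset": [9, 6.2, 0], "turn": 0, "gripper": 100}, {"offset": [9.5, 6.5, 0], "turn": 0, "gripper": 100}, {"offset": [9.5, 6.5, 0], "turn": 0, "gripper": 100}, {"offset": [9.5, 6.5, 0], "turn": 0, "gripper": 100}, {"offset": [9.5, 6.5, 0], "turn": 0, "gripper": 100}, {"offset": [9.5, 6.5, 0], "turn": 0, "gripper": 100}]'

```text
time: 1.93
eef_pos: [550.6, -179.1, 260.8]
ee_rot: [[0.164, 0.986, 0.0], [0.986, -0.164, -0.0], [-0.0, 0.0, -1.0]]
force: [-0.9, -0.7, -0.0]
opening: 1.002
gripper_force: 0.0
```

```bash
python3 - <<'E'
from h import *
k=calibration('wrist');p,d=snapshot('wrist');cv2.imwrite('pics/w1.png',p[...,::-1]);np.save('w1.npy',d);np.save('w1k.npy',k['pose'])
print(get_state()['eef_pos'])
P=cloud('wrist',d);np.save('w1P.npy',P)
z=P[...,2]
for lo,hi in((110,119),(119,128)):
    m=(z>lo)&(z<hi)&(abs(P[...,0]-549)<90)&(abs(P[...,1]+190)<90);print(m.sum(),np.median(z[m]),rect(P[m][:,:2]))
E
```

```text
[ 550.59957688 -179.14869333  260.89722094]
3460 116.09487208475963 ((549.7872314453125, -189.28390502929688), (112.51412200927734, 100.34821319580078), 74.05529022216797)
10383 123.09478165038718 ((549.7041625976562, -189.18186950683594), (112.24153900146484, 100.02399444580078), 74.1201400756836)
```

View pics/w1.png

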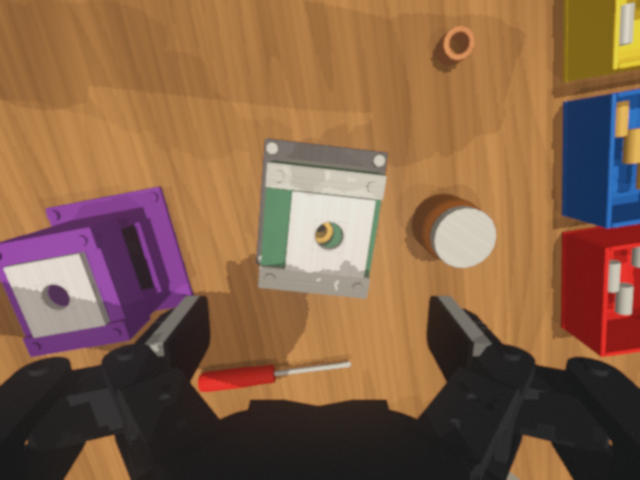

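The wrist view shows the green housing at about (322,218), its plate standing to the right (+x), and the hole at (329,235). The bushing's brass edge shows in the left part of the hole.

```bash
python3 - <<'E'
from h import *
P=np.load('w1P.npy');im=cv2.imread('pics/w1.png');hsv=cv2.cvtColor(im,40);T=np.load('w1k.npy');K=calibration('wrist')['camera_matrix']
w=((hsv[...,1]<40)&(hsv[...,2]>150)).astype(np.uint8)
cs,h=cv2.findContours(w[190:275,285:385].copy(),cv2.RETR_CCOMP,cv2.CHAIN_APPROX_NONE)
def toW(uv,z):
    r=T[:3,:3]@np.array([(uv[0]-K[0,2])/K[0,0],(uv[1]-K[1,2])/K[1,1],1]);return T[:3,3]+r*(z-T[2,3])/r[2]
a=np.deg2rad(-15.9);X=np.array([np.cos(a),np.sin(a)]);Y=np.array([-X[1],X[0]]);C=np.array([549.7,-189.2])
for c,hh in zip(cs,h[0]):
    if 150<cv2.contourArea(c)<2000:
        pts=np.array([toW(q[0]+[285,190],123)[:2] for q in c]);(x,y),r=cv2.minEnclosingCircle(pts.astype(np.float32))
        l=(pts-C)@np.stack([X,Y],1);print(hh[3],len(c),(x,y),r,l.min(0),l.max(0))
z=P[...,2]
L=(P[...,:2]-C)@np.stack([X,Y],1)
m=(w>0)&(abs(z-123)<5)&(abs(L[...,1])<25)&(abs(L[...,0])<60)
print('plate x',np.percentile(L[m][:,0],[0,1,99,100]))
E
```

```text
0 81 (556.7813110351562, -190.86671447753906) 13.278969764709473 [ -5.5960633  -12.49195551] [20.42818942 13.36743135]
plate x [-26.76565557 -26.13802845  42.69167502  43.45241932]
```

Emit:
play_rows --moves '[{"offset": [3.7, -1.66, 0], "turn": 0, "gripper": 100}, {"offset": [7.4, -3.33, 0], "turn": 0, "gripper": 100}, {"offset": [11.1, -5, 0], "turn": 0, "gripper": 100}, {"offset": [14.8, -6.65, 0], "turn": 0, "gripper": 100}, {"offset": [18.5, -8.3, 0], "turn": 0, "gripper": 100}, {"offset": [22.2, -10, 0], "turn": 0, "gripper": 100}, {"offset": [25.9, -11.65, 0], "turn": 0, "gripper": 100}, {"offset": [29.6, -13.3, 0], "turn": 0, "gripper": 100}]'

```text
time: 2.65
eef_pos: [467.3, 136.3, 261.0]
ee_rot: [[0.164, 0.986, 0.001], [0.986, -0.164, 0.0], [0.0, 0.001, -1.0]]
force: [1.7, 0.3, 0.3]
opening: 0.999
gripper_force: 0.0
```

```bash
cat > drift.py <<'E'
from h import *
import sys
n=sys.argv[1]
k=calibration('wrist');p,d=snapshot('wrist');s=get_state();cv2.imwrite(f'pics/{n}.png',p[...,::-1])
P=cloud('wrist',d);z=P[...,2];print(s['eef_pos'],s['ee_rot'][:,1])
near=(abs(P[...,0]-475)<75)&(abs(P[...,1]-172)<100)
m=near&(z>79)&(z<87);print('stand',m.sum(),np.median(z[m]),rect(P[m][:,:2]))
m=near&(z>131)&(z<145)
for t,f in(('drift',P[...,1]<172),('punch',P[...,1]>=172)):
    q=P[m&f]
    if len(q): print(t,len(q),np.median(q[:,2]),q.mean(0),rect(q[:,:2]))
for t in('drift','punch'):
    for r in boxes_of(t,'wrist')[:3]: print(t,round(r['p'],2),(np.array(r['box'])*[640,480,640,480]).round(0))
E
python3 drift.py w2
```

```text
[465.61936624 142.35069011 261.02633742] [ 9.87365674e-01 -1.58455840e-01 -8.79253217e-04]
stand 12466 84.03806607184808 ((471.7391052246094, 180.78546142578125), (149.31588745117188, 90.27496337890625), 80.87596130371094)
drift 817 137.16159239016946 [466.35483025 144.31301179 137.62439395] ((466.17730712890625, 143.306884765625), (24.276689529418945, 24.027359008789062), 81.74604797363281)
punch 668 137.4380014049977 [478.5292555  218.02655216 137.92752955] ((478.53167724609375, 218.00546264648438), (19.335275650024414, 20.259546279907227), 80.85726928710938)
drift 0.82 [166. 156.  65.  48.]
drift 0.81 [298. 194.  44.  49.]
punch 0.94 [300. 109.  41.  45.]
```

View pics/w2.png

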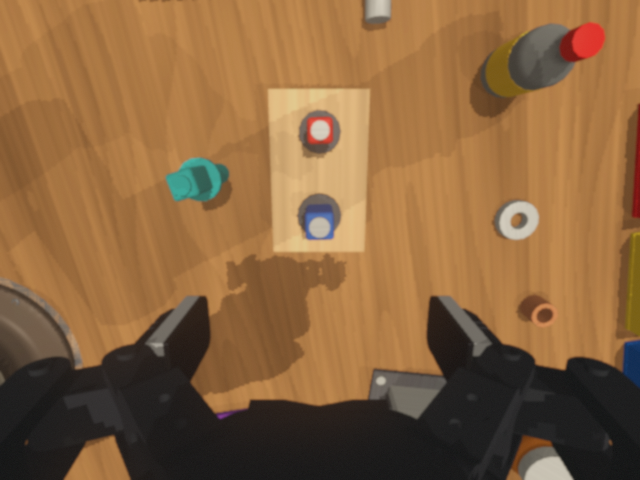

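Blue drift at (319,220), punch at (319,130), turquoise drift at (195,180) well clear. The arm was still settling during that picture, so I'll measure again.

```bash
python3 drift.py w3
```

```text
[467.84690823 135.90116217 260.83098219] [ 9.86995442e-01 -1.60746502e-01  7.48539731e-04]
stand 12510 83.82306249622246 ((474.43597412109375, 172.40499877929688), (150.1882781982422, 90.30447387695312), 80.4004135131836)
drift 816 137.16250303623943 [468.83209435 136.42819923 137.51248576] ((468.4737243652344, 135.6229248046875), (23.703702926635742, 23.983150482177734), 81.32770538330078)
punch 672 137.17362489162207 [481.45107664 210.12840348 137.58308701] ((481.3017883300781, 210.15406799316406), (19.392122268676758, 19.542572021484375), 80.69710540771484)
drift 0.97 [300. 195.  42.  46.]
drift 0.75 [167. 158.  60.  44.]
punch 0.86 [301. 109.  38.  44.]
```

Emit:
play_rows --moves '[{"offset": [0, 0.05, 3.5], "turn": 0, "gripper": 100}, {"offset": [0, 0.05, 7], "turn": 0, "gripper": 100}, {"offset": [0, 0.05, 10], "turn": 0, "gripper": 100}, {"offset": [0, 0.05, 13], "turn": 0, "gripper": 100}, {"offset": [0, 0.05, 15], "turn": 0, "gripper": 100}, {"offset": [0, 0.05, 16], "turn": 0, "gripper": 100}, {"offset": [0, 0.05, 16.7], "turn": 0, "gripper": 100}, {"offset": [0, 0.05, 16.7], "turn": 0, "gripper": 100}]'

```text
time: 3.62
eef_pos: [468.7, 134.5, 92.8]
ee_rot: [[0.164, 0.986, -0.001], [0.986, -0.164, -0.0], [-0.001, -0.001, -1.0]]
force: [-0.0, 0.4, 0.0]
opening: 1.004
gripper_force: 0.0
```

Emit:
play_rows --moves '[{"offset": [0, 0, 0], "turn": 0, "gripper": 45}, {"offset": [0, 0, 0], "turn": 0, "gripper": 40}, {"offset": [0, 0, 0], "turn": 0, "gripper": 30}, {"offset": [0, 0, 0], "turn": 0, "gripper": 25}, {"offset": [0, 0, 0], "turn": 0, "gripper": 10}, {"offset": [0, 0, 0], "turn": 0, "gripper": 0}, {"offset": [0, 0, 0], "turn": 0, "gripper": 0}, {"offset": [0, 0, 0], "turn": 0, "gripper": 0}]' --newtons 80

```text
time: 4.28
eef_pos: [469.0, 135.9, 94.4]
ee_rot: [[0.162, 0.987, 0.001], [0.987, -0.162, 0.001], [0.001, 0.001, -1.0]]
force: [-1.3, -0.5, 5.9]
opening: 0.256
gripper_force: 78.7
```

Emit:
play_rows --moves '[{"offset": [0, 0, -0.5], "turn": 0, "gripper": 0}, {"offset": [0, 0, -2], "turn": 0, "gripper": 0}, {"offset": [0, 0, -4.5], "turn": 0, "gripper": 0}, {"offset": [0, 0, -7], "turn": 0, "gripper": 0}, {"offset": [0, 0, -10], "turn": 0, "gripper": 0}, {"offset": [0, 0, -12], "turn": 0, "gripper": 0}, {"offset": [0, 0, -13], "turn": 0, "gripper": 0}, {"offset": [0, 0, -13], "turn": 0, "gripper": 0}]'

```text
time: 4.95
eef_pos: [469.7, 135.9, 225.5]
ee_rot: [[0.162, 0.987, 0.003], [0.987, -0.162, 0.001], [0.001, 0.003, -1.0]]
force: [0.4, -0.1, -3.9]
opening: 0.264
gripper_force: 78.8
```

```bash
python3 - <<'E'
from h import *
np.set_printoptions(precision=2,suppress=True)
p,d=snapshot('scene');p2,d2=snapshot('side')
s=get_state();print(s['time'],s['eef_pos'],s['force'],s['opening'],s['gripper_force'])
o=[]
for c,im,d in(('scene',p,d),('side',p2,d2)):
    P=cloud(c,d);hsv=cv2.cvtColor(im,41)
    e=s['eef_pos']
    near=(np.hypot(P[...,0]-e[0],P[...,1]-e[1])<25)
    m=near&(P[...,2]<e[2]-15)&(P[...,2]>100)
    Q=P[m];print(c,len(Q),Q[:,2].min() if len(Q) else 0)
    for a,b in((-80,-50),(-50,-25),(-12,0)):
        q=P[near&(P[...,2]>e[2]+a)&(P[...,2]<e[2]+b)];print(a,b,len(q),q.mean(0)-e if len(q) else '')
    k=calibration(c);r=np.linalg.inv(k['pose'])@np.append(e,1);u=(k['camera_matrix']@r[:3]);u=(u[:2]/u[2]).astype(int)
    x0=max(0,min(540,u[0]-50));y0=max(0,min(340,u[1]-60));o.append(cv2.resize(im[y0:y0+140,x0:x0+100,::-1],None,fx=4,fy=4,interpolation=2))
cv2.imwrite('pics/lift.png',np.hstack(o))
E
```

```text
5.05 [468.52 135.57 222.47] [-0.1  -0.2  -3.17] 0.26053710412375125 78.81406903266907
scene 233 144.30948100929834
-80 -50 102 [  3.11  -6.71 -63.02]
-50 -25 95 [  3.88  -6.63 -37.22]
-12 0 74 [ 7.54 -9.05 -3.2 ]
side 330 142.64088774578465
-80 -50 147 [ -6.67   6.76 -64.01]
-50 -25 137 [ -6.29   6.29 -37.44]
-12 0 172 [-8.37  9.06 -3.33]
```

View pics/lift.png

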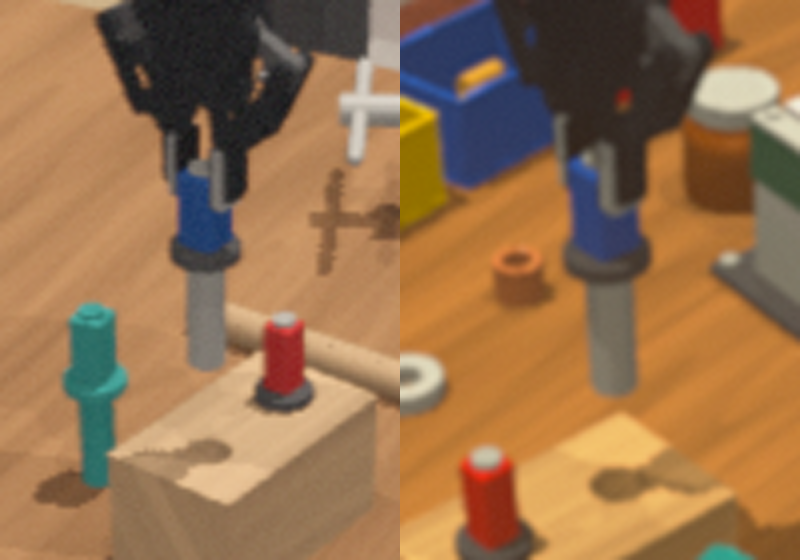

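The drift is held upright with its tip near z = 142, clear of everything. Next I carry it to above the plate hole.

Emit:
play_rows --moves '[{"offset": [-2, 0.9, 0], "turn": 0, "gripper": 0}, {"offset": [-5, 2.3, 0], "turn": 0, "gripper": 0}, {"offset": [-8.5, 3.9, 0], "turn": 0, "gripper": 0}, {"offset": [-12, 5.5, 0], "turn": 0, "gripper": 0}, {"offset": [-15.5, 7.1, 0], "turn": 0, "gripper": 0}, {"offset": [-19, 8.6, 0], "turn": 0, "gripper": 0}, {"offset": [-22, 10, 0], "turn": 0, "gripper": 0}, {"offset": [-24, 10.9, 0], "turn": 0, "gripper": 0}]'

```text
time: 5.72
eef_pos: [536.8, -121.8, 220.8]
ee_rot: [[0.164, 0.986, -0.004], [0.986, -0.164, 0.0], [-0.001, -0.004, -1.0]]
force: [0.2, 0.5, -3.3]
opening: 0.261
gripper_force: 78.8
```

Emit:
play_rows --moves '[{"offset": [-2.4, 1.1, 0], "turn": 0, "gripper": 0}, {"offset": [-4.6, 2.1, 0], "turn": 0, "gripper": 0}, {"offset": [-6, 2.7, 0], "turn": 0, "gripper": 0}, {"offset": [-6.8, 3.1, 0], "turn": 0, "gripper": 0}, {"offset": [-6.8, 3.1, 0], "turn": 0, "gripper": 0}, {"offset": [-6.8, 3.1, 0], "turn": 0, "gripper": 0}, {"offset": [-6.8, 3.1, 0], "turn": 0, "gripper": 0}, {"offset": [-6.8, 3.1, 0], "turn": 0, "gripper": 0}]'

```text
time: 6.38
eef_pos: [556.8, -189.8, 223.7]
ee_rot: [[0.161, 0.987, 0.0], [0.987, -0.161, 0.0], [0.0, 0.0, -1.0]]
force: [-0.0, -0.1, -2.2]
opening: 0.26
gripper_force: 78.8
```

```bash
cat > look.py <<'E'
from h import *
np.set_printoptions(precision=2,suppress=True)
import sys
E,F=[],[]
for i in range(8):
    c=('scene','side')[i%2];p,d=snapshot(c);s=get_state();E.append(s['eef_pos']);F.append(s['force'])
    if i>5:
        P=cloud(c,d);e=np.mean(E,0);near=np.hypot(P[...,0]-e[0],P[...,1]-e[1])<25
        for a,b in((-72,-45),(-45,-20)):
            m=near&(P[...,2]>e[2]+a)&(P[...,2]<e[2]+b);q=P[m]
            if len(q)>20:
                # circle fit r=11.5 on visible arc
                from scipy.optimize import least_squares
                f=least_squares(lambda t:np.hypot(q[:,0]-t[0],q[:,1]-t[1])-11.5,e[:2],loss='soft_l1');print(c,a,b,len(q),f.x-e[:2])
print(s['time'],np.mean(E,0),np.std(E,0),np.mean(F,0),s['ee_rot'].round(3).tolist())
E
python3 look.py
```

```text
scene -72 -45 137 [-1.98  0.84]
scene -45 -20 128 [-1.84  0.56]
side -72 -45 93 [-0.82 -0.36]
side -45 -20 93 [-1.37 -0.25]
6.7833 [ 556.9  -190.37  223.77] [0.04 0.32 0.09] [-0.15 -0.04 -2.69] [[0.162, 0.987, 0.0], [0.987, -0.162, -0.0], [-0.0, 0.0, -1.0]]
```

Emit:
play_rows --moves '[{"offset": [-0.1, 0.08, 0.6], "turn": 0, "gripper": 0}, {"offset": [-0.1, 0.08, 1.2], "turn": 0, "gripper": 0}, {"offset": [-0.1, 0.08, 1.6], "turn": 0, "gripper": 0}, {"offset": [-0.1, 0.08, 1.8], "turn": 0, "gripper": 0}, {"offset": [-0.1, 0.08, 1.9], "turn": 0, "gripper": 0}, {"offset": [-0.1, 0.08, 2.0], "turn": 0, "gripper": 0}, {"offset": [-0.1, 0.08, 2.1], "turn": 0, "gripper": 0}, {"offset": [-0.1, 0.08, 2.15], "turn": 0, "gripper": 0}]'

```text
time: 7.45
eef_pos: [557.6, -192.2, 202.1]
ee_rot: [[0.162, 0.987, 0.0], [0.987, -0.162, -0.0], [-0.0, 0.0, -1.0]]
force: [0.5, -0.6, -2.3]
opening: 0.258
gripper_force: 78.9
```

```bash
python3 look.py
```

```text
scene -72 -45 131 [-2.12  0.92]
scene -45 -20 127 [-1.52  0.98]
side -72 -45 88 [-1.35 -0.08]
side -45 -20 84 [-0.96 -0.21]
7.85 [ 557.62 -192.15  202.1 ] [0.02 0.01 0.03] [ 0.31  0.03 -2.58] [[0.162, 0.987, 0.0], [0.987, -0.162, -0.0], [0.0, 0.0, -1.0]]
```

Emit:
play_rows --moves '[{"offset": [0, 0, 0.05], "turn": 0, "gripper": 0}, {"offset": [0, 0, 0.1], "turn": 0, "gripper": 0}, {"offset": [0, 0, 0.15], "turn": 0, "gripper": 0}, {"offset": [0, 0, 0.2], "turn": 0, "gripper": 0}, {"offset": [0, 0, 0.25], "turn": 0, "gripper": 0}, {"offset": [0, 0, 0.3], "turn": 0, "gripper": 0}, {"offset": [0, 0, 0.3], "turn": 0, "gripper": 0}, {"offset": [0, 0, 0.3], "turn": 0, "gripper": 0}]'

```text
time: 8.52
eef_pos: [557.6, -192.2, 199.0]
ee_rot: [[0.162, 0.987, 0.0], [0.987, -0.162, -0.0], [0.0, 0.0, -1.0]]
force: [1.4, 0.6, -2.9]
opening: 0.26
gripper_force: 78.8
```

Emit:
play_rows --moves '[{"offset": [0, 0, 0.05], "turn": 0, "gripper": 0}, {"offset": [0.02, -0.15, 0.1], "turn": 0, "gripper": 0}, {"offset": [0.05, -0.3, 0.1], "turn": 0, "gripper": 0}, {"offset": [0.08, -0.45, 0.1], "turn": 0, "gripper": 0}, {"offset": [0.1, -0.6, 0.1], "turn": 0, "gripper": 0}, {"offset": [0.13, -0.75, 0.1], "turn": 0, "gripper": 0}, {"offset": [0.13, -0.75, 0.1], "turn": 0, "gripper": 0}, {"offset": [0.13, -0.75, 0.1], "turn": 0, "gripper": 0}]'

```text
time: 9.18
eef_pos: [550.1, -189.6, 198.0]
ee_rot: [[0.162, 0.987, -0.0], [0.987, -0.162, -0.0], [-0.0, -0.0, -1.0]]
force: [0.7, -0.6, -2.6]
opening: 0.259
gripper_force: 78.9
```

```bash
python3 look.py
```

```text
scene -72 -45 138 [-2.04  0.69]
scene -45 -20 125 [-1.56  0.83]
side -72 -45 97 [-1.16  0.18]
side -45 -20 86 [-0.56 -0.23]
9.5833 [ 550.15 -189.6   197.9 ] [0.04 0.01 0.05] [ 0.94 -0.85 -1.74] [[0.162, 0.987, -0.0], [0.987, -0.162, 0.0], [0.0, -0.0, -1.0]]
```

Emit:
play_rows --moves '[{"offset": [0, 0, 0.05], "turn": 0, "gripper": 0}, {"offset": [0, 0, 0.1], "turn": 0, "gripper": 0}, {"offset": [0, 0, 0.15], "turn": 0, "gripper": 0}, {"offset": [0, 0, 0.2], "turn": 0, "gripper": 0}, {"offset": [0, 0, 0.25], "turn": 0, "gripper": 0}, {"offset": [0, 0, 0.3], "turn": 0, "gripper": 0}, {"offset": [0, 0, 0.35], "turn": 0, "gripper": 0}, {"offset": [0, 0, 0.35], "turn": 0, "gripper": 0}]'

```text
time: 10.25
eef_pos: [550.3, -189.6, 194.3]
ee_rot: [[0.162, 0.987, -0.0], [0.987, -0.162, 0.0], [0.0, -0.0, -1.0]]
force: [0.0, -0.0, -2.1]
opening: 0.26
gripper_force: 78.8
```

```bash
python3 - <<'E'
from h import *
s=get_state();F=[];o=[]
for i in range(4):
    c=('scene','side')[i%2];p,d=snapshot(c);s=get_state();F.append(s['force'])
    if i<2:
        k=calibration(c);r=np.linalg.inv(k['pose'])@[549.5,-189.5,140,1];u=k['camera_matrix']@r[:3];u=(u[:2]/u[2]).astype(int)
        o.append(cv2.resize(p[u[1]-50:u[1]+50,u[0]-50:u[0]+50,::-1],None,fx=4,fy=4,interpolation=2))
print(s['eef_pos'],np.mean(F,0));cv2.imwrite('pics/ins.png',np.hstack(o))
E
```

```text
[ 550.27292383 -189.58997879  194.40722411] [ 0.41105317  0.04444937 -3.31677251]
```

View pics/ins.png

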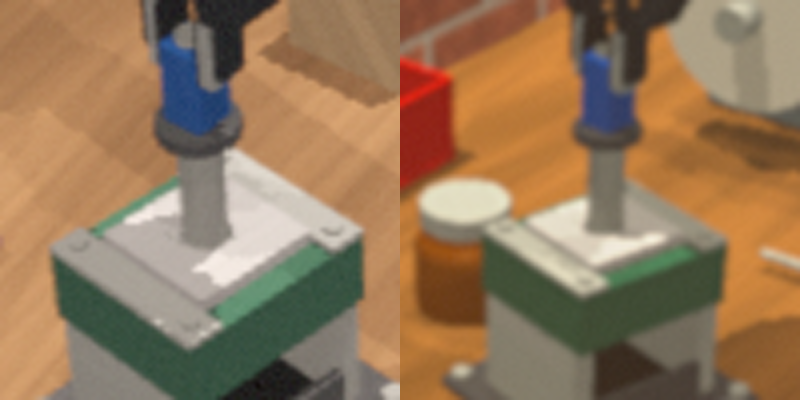

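The drift passes through the plate, which is now centred over the bore, and there is no contact force. I continue down to the bushing.

Emit:
play_rows --moves '[{"offset": [0, 0, 0.06], "turn": 0, "gripper": 0}, {"offset": [0, 0, 0.12], "turn": 0, "gripper": 0}, {"offset": [0, 0, 0.18], "turn": 0, "gripper": 0}, {"offset": [0, 0, 0.24], "turn": 0, "gripper": 0}, {"offset": [0, 0, 0.3], "turn": 0, "gripper": 0}, {"offset": [0, 0, 0.36], "turn": 0, "gripper": 0}, {"offset": [0, 0, 0.42], "turn": 0, "gripper": 0}, {"offset": [0, 0, 0.48], "turn": 0, "gripper": 0}]'

```text
time: 11.12
eef_pos: [550.3, -189.6, 189.6]
ee_rot: [[0.162, 0.987, -0.0], [0.987, -0.162, 0.0], [-0.0, -0.0, -1.0]]
force: [0.5, 0.2, -3.0]
opening: 0.256
gripper_force: 78.8
```

Emit:
play_rows --moves '[{"offset": [0, 0, 0.05], "turn": 0, "gripper": 0}, {"offset": [0, 0, 0.1], "turn": 0, "gripper": 0}, {"offset": [0, 0, 0.15], "turn": 0, "gripper": 0}, {"offset": [0, 0, 0.2], "turn": 0, "gripper": 0}, {"offset": [0, 0, 0.25], "turn": 0, "gripper": 0}, {"offset": [0, 0, 0.3], "turn": 0, "gripper": 0}, {"offset": [0, 0, 0.35], "turn": 0, "gripper": 0}, {"offset": [0, 0, 0.4], "turn": 0, "gripper": 0}]'

```text
time: 11.78
eef_pos: [550.6, -189.8, 187.4]
ee_rot: [[0.162, 0.987, 0.002], [0.987, -0.162, -0.001], [-0.0, 0.002, -1.0]]
force: [-1.3, 0.8, 8.6]
opening: 0.259
gripper_force: 80.3
```

Emit:
play_rows --moves '[{"offset": [0, 0, 0.04], "turn": 0, "gripper": 0}, {"offset": [0, 0, 0.08], "turn": 0, "gripper": 0}, {"offset": [0, 0, 0.12], "turn": 0, "gripper": 0}, {"offset": [0, 0, 0.16], "turn": 0, "gripper": 0}, {"offset": [0, 0, 0.2], "turn": 0, "gripper": 0}, {"offset": [0, 0, 0.24], "turn": 0, "gripper": 0}, {"offset": [0, 0, 0.28], "turn": 0, "gripper": 0}, {"offset": [0, 0, 0.32], "turn": 0, "gripper": 0}]'

```text
time: 12.45
eef_pos: [550.7, -189.8, 184.4]
ee_rot: [[0.162, 0.987, 0.003], [0.987, -0.162, -0.001], [-0.0, 0.003, -1.0]]
force: [-2.6, 1.5, 8.8]
opening: 0.259
gripper_force: 80.4
```

Emit:
play_rows --moves '[{"offset": [0, -0.03, 0.06], "turn": 0, "gripper": 0}, {"offset": [0, -0.03, 0.13], "turn": 0, "gripper": 0}, {"offset": [0, -0.03, 0.2], "turn": 0, "gripper": 0}, {"offset": [0, -0.03, 0.28], "turn": 0, "gripper": 0}, {"offset": [0, -0.03, 0.36], "turn": 0, "gripper": 0}, {"offset": [0, -0.03, 0.44], "turn": 0, "gripper": 0}, {"offset": [0, -0.03, 0.52], "turn": 0, "gripper": 0}, {"offset": [0, -0.03, 0.6], "turn": 0, "gripper": 0}]'

```text
time: 13.12
eef_pos: [550.7, -189.8, 178.7]
ee_rot: [[0.162, 0.987, 0.003], [0.987, -0.162, -0.001], [-0.001, 0.003, -1.0]]
force: [-2.4, 0.8, 9.4]
opening: 0.26
gripper_force: 80.5
```

Steady at about 12 N, so I'll go on a bit faster.

Emit:
play_rows --moves '[{"offset": [0, -0.03, 0.1], "turn": 0, "gripper": 0}, {"offset": [0, -0.03, 0.2], "turn": 0, "gripper": 0}, {"offset": [0, -0.03, 0.3], "turn": 0, "gripper": 0}, {"offset": [0, -0.03, 0.4], "turn": 0, "gripper": 0}, {"offset": [0, -0.03, 0.5], "turn": 0, "gripper": 0}, {"offset": [0, -0.03, 0.6], "turn": 0, "gripper": 0}, {"offset": [0, -0.03, 0.7], "turn": 0, "gripper": 0}, {"offset": [0, -0.03, 0.8], "turn": 0, "gripper": 0}]'

```text
time: 13.78
eef_pos: [550.6, -189.8, 170.7]
ee_rot: [[0.162, 0.987, 0.004], [0.987, -0.162, -0.001], [-0.001, 0.004, -1.0]]
force: [-1.3, -0.1, 9.9]
opening: 0.26
gripper_force: 80.5
```

Emit:
play_rows --moves '[{"offset": [0, 0, 0.1], "turn": 0, "gripper": 0}, {"offset": [0, 0, 0.2], "turn": 0, "gripper": 0}, {"offset": [0, 0, 0.3], "turn": 0, "gripper": 0}, {"offset": [0, 0, 0.4], "turn": 0, "gripper": 0}, {"offset": [0, 0, 0.5], "turn": 0, "gripper": 0}, {"offset": [0, 0, 0.6], "turn": 0, "gripper": 0}, {"offset": [0, 0, 0.7], "turn": 0, "gripper": 0}, {"offset": [0, 0, 0.8], "turn": 0, "gripper": 0}]'

```text
time: 14.45
eef_pos: [550.6, -189.9, 162.7]
ee_rot: [[0.162, 0.987, 0.004], [0.987, -0.162, -0.001], [-0.001, 0.004, -1.0]]
force: [-2.5, 0.2, 8.7]
opening: 0.263
gripper_force: 80.4
```

Emit:
play_rows --moves '[{"offset": [0, 0, 0.1], "turn": 0, "gripper": 0}, {"offset": [0, 0, 0.2], "turn": 0, "gripper": 0}, {"offset": [0, 0, 0.3], "turn": 0, "gripper": 0}, {"offset": [0, 0, 0.4], "turn": 0, "gripper": 0}, {"offset": [0, 0, 0.5], "turn": 0, "gripper": 0}, {"offset": [0, 0, 0.6], "turn": 0, "gripper": 0}, {"offset": [0, 0, 0.7], "turn": 0, "gripper": 0}, {"offset": [0, 0, 0.8], "turn": 0, "gripper": 0}]'

```text
time: 15.12
eef_pos: [550.3, -189.7, 152.5]
ee_rot: [[0.162, 0.987, 0.001], [0.987, -0.162, -0.0], [-0.0, 0.001, -1.0]]
force: [4.4, -0.4, 0.2]
opening: 0.266
gripper_force: 79.1
```

Emit:
play_rows --moves '[{"offset": [0, 0, 0.1], "turn": 0, "gripper": 0}, {"offset": [0, 0, 0.2], "turn": 0, "gripper": 0}, {"offset": [0, 0, 0.3], "turn": 0, "gripper": 0}, {"offset": [0, 0, 0.4], "turn": 0, "gripper": 0}, {"offset": [0, 0, 0.4], "turn": 0, "gripper": 0}, {"offset": [0, 0, 0.4], "turn": 0, "gripper": 0}, {"offset": [0, 0, 0.4], "turn": 0, "gripper": 0}, {"offset": [0, 0, 0.4], "turn": 0, "gripper": 0}]'

```text
time: 15.78
eef_pos: [550.1, -189.6, 148.5]
ee_rot: [[0.162, 0.987, 0.001], [0.987, -0.162, -0.0], [-0.0, 0.001, -1.0]]
force: [4.8, -1.7, -1.0]
opening: 0.262
gripper_force: 79.1
```

```bash
python3 - <<'E'
from h import *
o=[]
for c in('scene','side'):
    p,d=snapshot(c);s=get_state()
    for r in boxes_of('bushing',c)[:3]: print(c,round(r['p'],2),(np.array(r['box'])*[640,480,640,480]).round(0))
    k=calibration(c);r=np.linalg.inv(k['pose'])@[549.5,-189.5,60,1];u=k['camera_matrix']@r[:3];u=(u[:2]/u[2]).astype(int);print(u)
    o.append(cv2.resize(p[u[1]-50:u[1]+50,u[0]-50:u[0]+50,::-1],None,fx=4,fy=4,interpolation=2))
print(s['eef_pos'],s['force']);cv2.imwrite('pics/drop.png',np.hstack(o))
E
```

```text
scene 0.27 [312. 182.  68.  64.]
[293 305]
side 0.45 [177. 321. 106. 106.]
[374 204]
[ 550.10901177 -189.64903684  148.48843965] [ 5.29109943 -1.59779232 -1.39911112]
```

View pics/drop.png

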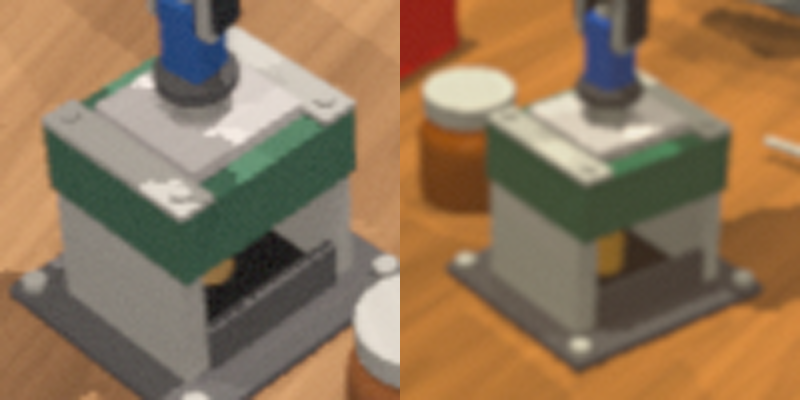

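Brass is visible inside the opening in both views. I retract, centring slightly, and then verify where the bushing lies by its depth.

Emit:
play_rows --moves '[{"offset": [0, 0.06, -0.1], "turn": 0, "gripper": 0}, {"offset": [0, 0.06, -0.5], "turn": 0, "gripper": 0}, {"offset": [0, 0.06, -1.2], "turn": 0, "gripper": 0}, {"offset": [0, 0.06, -2.2], "turn": 0, "gripper": 0}, {"offset": [0, 0.06, -3.4], "turn": 0, "gripper": 0}, {"offset": [0, 0.06, -4.6], "turn": 0, "gripper": 0}, {"offset": [0, 0.06, -5.8], "turn": 0, "gripper": 0}, {"offset": [0, 0.06, -7], "turn": 0, "gripper": 0}]'

```text
time: 16.65
eef_pos: [548.5, -189.1, 217.6]
ee_rot: [[0.162, 0.987, -0.005], [0.987, -0.162, 0.001], [0.001, -0.005, -1.0]]
force: [-0.5, -0.3, -3.4]
opening: 0.259
gripper_force: 79.3
```

```bash
python3 - <<'E'
from h import *
np.set_printoptions(precision=1,suppress=True)
for c in('scene','side'):
    p,d=snapshot(c);s=get_state();P=cloud(c,d);hsv=cv2.cvtColor(p,41)
    m=(np.hypot(P[...,0]-549.5,P[...,1]+189.5)<45)&(P[...,2]<100)&(P[...,2]>5)&(hsv[...,1]>110)&(hsv[...,0]>10)&(hsv[...,0]<32)
    q=P[m];print(c,len(q),q.mean(0) if len(q) else '',q.min(0) if len(q) else '',q.max(0) if len(q) else '')
print(s['eef_pos'],s['force'],s['opening'])
E
python3 look.py
```

```text
scene 32 [ 558.5 -192.7   19.1] [ 553.1 -200.    12.9] [ 562.  -178.5   26.1]
side 108 [ 541.2 -196.2   23.2] [ 526.9 -233.7   10.5] [ 557.2 -176.4   39.7]
[ 549.6 -189.5  219.3] [ 0.   0.7 -1.8] 0.25885732585940263
scene -72 -45 133 [-1.87  1.11]
scene -45 -20 128 [-1.44  1.1 ]
side -72 -45 90 [-0.89 -0.37]
side -45 -20 94 [-0.69 -0.03]
17.15 [ 549.53 -189.39  217.4 ] [0.2  0.06 0.36] [ 0.36  0.04 -2.82] [[0.162, 0.987, -0.001], [0.987, -0.162, 0.0], [0.0, -0.001, -1.0]]
```

The bushing lies in the tray, at z of about 13–38 mm. Now I return the drift.

Emit:
play_rows --moves '[{"offset": [1.5, -0.6, -0.6], "turn": 0, "gripper": 0}, {"offset": [4.5, -1.9, -0.6], "turn": 0, "gripper": 0}, {"offset": [8, -3.4, -0.6], "turn": 0, "gripper": 0}, {"offset": [11.6, -5, -0.6], "turn": 0, "gripper": 0}, {"offset": [15.2, -6.5, -0.6], "turn": 0, "gripper": 0}, {"offset": [18.8, -8.1, -0.6], "turn": 0, "gripper": 0}, {"offset": [22, -9.5, -0.6], "turn": 0, "gripper": 0}, {"offset": [24, -10.3, -0.6], "turn": 0, "gripper": 0}]'

```text
time: 17.82
eef_pos: [485.9, 67.1, 225.0]
ee_rot: [[0.16, 0.987, 0.0], [0.987, -0.16, 0.001], [0.001, -0.0, -1.0]]
force: [1.0, -0.2, -2.5]
opening: 0.262
gripper_force: 79.4
```

Emit:
play_rows --moves '[{"offset": [2.4, -1, 0], "turn": 0, "gripper": 0}, {"offset": [4.6, -2, 0], "turn": 0, "gripper": 0}, {"offset": [6.1, -2.6, 0], "turn": 0, "gripper": 0}, {"offset": [6.78, -2.92, 0], "turn": 0, "gripper": 0}, {"offset": [6.78, -2.92, 0], "turn": 0, "gripper": 0}, {"offset": [6.78, -2.92, 0], "turn": 0, "gripper": 0}, {"offset": [6.78, -2.92, 0], "turn": 0, "gripper": 0}, {"offset": [6.78, -2.92, 0], "turn": 0, "gripper": 0}]'

```text
time: 18.48
eef_pos: [470.1, 134.6, 224.5]
ee_rot: [[0.164, 0.987, 0.0], [0.987, -0.164, -0.0], [-0.0, 0.0, -1.0]]
force: [0.1, 0.4, -2.7]
opening: 0.262
gripper_force: 79.4
```

```bash
python3 look.py
```

```text
scene -72 -45 100 [-2.01  0.73]
scene -45 -20 95 [-1.7  1.1]
side -72 -45 143 [-1.31  0.1 ]
side -45 -20 135 [-0.85 -0.03]
18.8833 [470.   134.98 224.47] [0.05 0.23 0.01] [-0.   -0.29 -2.47] [[0.163, 0.987, -0.0], [0.987, -0.163, -0.0], [-0.0, -0.0, -1.0]]
```

Emit:
play_rows --moves '[{"offset": [0.05, -0.1, 0.5], "turn": 0, "gripper": 0}, {"offset": [0.05, -0.1, 2], "turn": 0, "gripper": 0}, {"offset": [0.05, -0.1, 3.8], "turn": 0, "gripper": 0}, {"offset": [0.05, -0.1, 5], "turn": 0, "gripper": 0}, {"offset": [0.05, -0.1, 5.6], "turn": 0, "gripper": 0}, {"offset": [0.05, -0.1, 6.0], "turn": 0, "gripper": 0}, {"offset": [0.05, -0.1, 6.4], "turn": 0, "gripper": 0}, {"offset": [0.05, -0.1, 6.8], "turn": 0, "gripper": 0}]'

```text
time: 19.55
eef_pos: [469.3, 136.3, 156.8]
ee_rot: [[0.162, 0.987, 0.001], [0.987, -0.162, 0.0], [0.0, 0.001, -1.0]]
force: [-0.1, -0.2, -3.0]
opening: 0.264
gripper_force: 79.3
```

The tip is inside the hole with no contact. I continue down to TCP z = 95.

Emit:
play_rows --moves '[{"offset": [0, 0, 0.8], "turn": 0, "gripper": 0}, {"offset": [0, 0, 1.8], "turn": 0, "gripper": 0}, {"offset": [0, 0, 2.9], "turn": 0, "gripper": 0}, {"offset": [0, 0, 4], "turn": 0, "gripper": 0}, {"offset": [0, 0, 5], "turn": 0, "gripper": 0}, {"offset": [0, 0, 5.7], "turn": 0, "gripper": 0}, {"offset": [0, 0, 6.0], "turn": 0, "gripper": 0}, {"offset": [0, 0, 6.0], "turn": 0, "gripper": 0}]'

```text
time: 20.22
eef_pos: [468.4, 136.0, 95.5]
ee_rot: [[0.162, 0.987, -0.002], [0.987, -0.162, -0.0], [-0.001, -0.001, -1.0]]
force: [0.8, 0.9, -2.2]
opening: 0.261
gripper_force: 79.5
```

Emit:
play_rows --moves '[{"offset": [0, 0, 0.05], "turn": 0, "gripper": 0}, {"offset": [0, 0, 0.1], "turn": 0, "gripper": 0}, {"offset": [0, 0, 0.15], "turn": 0, "gripper": 0}, {"offset": [0, 0, 0.2], "turn": 0, "gripper": 0}, {"offset": [0, 0, 0.25], "turn": 0, "gripper": 0}, {"offset": [0, 0, 0.3], "turn": 0, "gripper": 0}, {"offset": [0, 0, 0.3], "turn": 0, "gripper": 0}, {"offset": [0, 0, 0.3], "turn": 0, "gripper": 0}]'

```text
time: 20.88
eef_pos: [469.2, 136.3, 94.4]
ee_rot: [[0.162, 0.987, 0.001], [0.987, -0.162, 0.0], [0.001, 0.001, -1.0]]
force: [-2.0, 0.2, 5.9]
opening: 0.261
gripper_force: 80.4
```

Seated: force z = +5.9 N, as at the grasp. Release.

Emit:
play_rows --moves '[{"offset": [0, 0, -0.1], "turn": 0, "gripper": 30}, {"offset": [0, 0, -0.1], "turn": 0, "gripper": 40}, {"offset": [0, 0, -0.1], "turn": 0, "gripper": 60}, {"offset": [0, 0, -0.1], "turn": 0, "gripper": 80}, {"offset": [0, 0, -0.1], "turn": 0, "gripper": 100}, {"offset": [0, 0, -0.1], "turn": 0, "gripper": 100}, {"offset": [0, 0, -0.1], "turn": 0, "gripper": 100}, {"offset": [0, 0, -0.1], "turn": 0, "gripper": 100}]'

```text
time: 21.55
eef_pos: [468.9, 136.2, 94.4]
ee_rot: [[0.162, 0.987, -0.0], [0.987, -0.162, -0.0], [-0.0, -0.0, -1.0]]
force: [-0.8, -0.7, -0.6]
opening: 0.996
gripper_force: 0.0
```

Emit:
play_rows --moves '[{"offset": [0, 0, -1], "turn": 0, "gripper": 100}, {"offset": [0, 0, -3], "turn": 0, "gripper": 100}, {"offset": [0, 0, -6], "turn": 0, "gripper": 100}, {"offset": [0, 0, -9], "turn": 0, "gripper": 100}, {"offset": [0, 0, -12], "turn": 0, "gripper": 100}, {"offset": [0, 0, -15], "turn": 0, "gripper": 100}, {"offset": [0, 0, -16.6], "turn": 0, "gripper": 100}, {"offset": [0, 0, -16.6], "turn": 0, "gripper": 100}]'

```text
time: 22.22
eef_pos: [470.4, 136.6, 265.4]
ee_rot: [[0.162, 0.987, 0.007], [0.987, -0.162, 0.002], [0.003, 0.006, -1.0]]
force: [-0.3, 0.3, 0.1]
opening: 0.997
gripper_force: 0.0
```

```bash
python3 drift.py w4 >/dev/null; python3 drift.py w5; python3 - <<'E'
from h import *
p,d=snapshot('scene');cv2.imwrite('pics/end.png',p[...,::-1])
E
```

```text
[468.48847528 136.06309795 259.53414298] [ 0.98674095 -0.16229703 -0.00140196]
stand 12603 83.26181290261582 ((473.2420349121094, 173.44036865234375), (149.8848419189453, 90.13821411132812), 80.48589324951172)
drift 800 136.63929156411479 [468.01150048 138.15875729 137.11526906] ((467.6462707519531, 136.97891235351562), (24.145915985107422, 23.238126754760742), 81.13578796386719)
punch 672 136.57635536387076 [480.32598382 211.21539061 137.03999532] ((480.29559326171875, 211.21949768066406), (19.24101448059082, 19.455001831054688), 80.6197509765625)
drift 0.88 [297. 192.  41.  49.]
drift 0.68 [165. 161.  62.  42.]
drift 0.36 [366. 369.  79.  49.]
punch 0.63 [361.   0.  27.  23.]
punch 0.61 [298. 107.  41.  47.]
```

View pics/end.png

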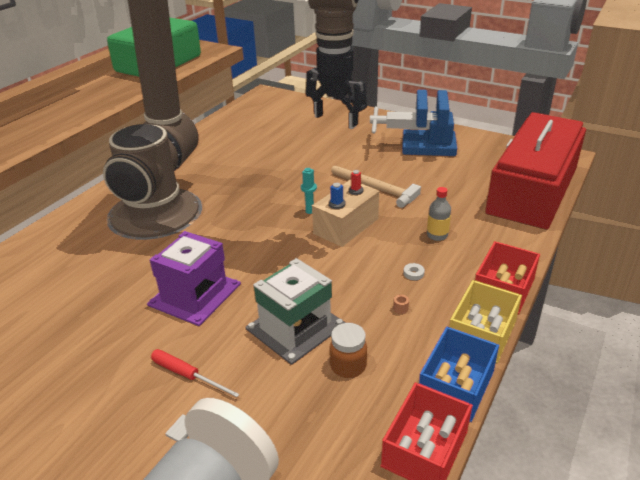

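The final picture shows the drift hanging upright in the stand at (336,193), the brass bushing under the housing near (297,322), and the bystanders unmoved.

```bash
python3 -c "
from rig import *
print(job_done())"
```

```text
the job is handed in; nothing more can be done
None
```

The bushing is pushed out into the catch tray, the drift hangs upright back in its stand, nothing else looks moved, and the job was handed in after about 22 s of robot time, with no verdict reported back.

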